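# Weigh a pigment jar behind a latched draught-shield door

## Task

Take the jar of orange pigment from the brown card, stand it upright in the middle of the balance's steel pan and let go of it, then push the draught shield's blue door shut until its sprung latch snaps in behind the strike and the door stays shut. Be gentle with the balance: ease the door over the latch without slamming it or leaning hard on it once it is home, and leave the green and blue jars beside it, the mortar, the spatula and the paper roll where they are.

Things in the scene. Friction and masses are not known exactly. Their poses are not given: they have to be found in the camera images.
- jar_orange_center (a point): centre (half-way up) of the jar to weigh: a round glass jar full of orange pigment with a white cap, 95 mm tall; the orange body is 50 mm in diameter up to 66 mm from its foot, the cap 36 mm in diameter. 140 to 280 g, loose, standing upright on the table; its z axis points up
- jar_green_center (a point): centre of a like jar of green pigment: leave it alone
- jar_blue_center (a point): centre of a like jar of blue pigment: leave it alone
- pan_center (a point): centre of the top face of the balance's round steel pan, 100 mm in diameter, 50 mm above the table. Its axes are the balance's: x runs from the balance's front to its back, y to its left (seen from the front), z up
- balance: grey balance, origin on the table below the pan's centre, axes as the pan's. Round the pan a roofless draught shield, rim 158 mm above the table: clear walls, inner faces 109 mm left (+y), 119 mm right and 99 mm behind the pan's centre; in front only the door, and its stop and bumper in the right front corner. Fixed but delicate: over 20 N from the robot on it or its door, or 45 N from the jar, damages it
- door_hinge (a point): a point on the door's upright hinge axis, at the front left of the shield, 98 mm before and 100 mm to the left of the pan's centre, 100 mm above the table. Its axes are the balance's (fixed: they do not turn with the door)
- push_pad (a point): centre of the black rubber push pad, 36 x 70 mm, flush on the blue door's outer face, 150 mm from the hinge axis, 116 mm above the table. Turns with the door: -x points straight out of the outer face, -y towards the free edge, z up. The door is a panel 12 mm thick, hinge axis in its middle plane, reaching 200 mm from the axis, from 47 to 155 mm above the table
- door (a joint): door angle, rad: 0.7 to 1.3 at first (free edge swung out of the front, to the balance's -x), about 0 when shut. Turns lightly; from 0.11 down a sprung bumper (up to 8 N) pushes an unlatched door back open. The strike is set by hand, so where the latch snaps in, and the hard stop 3 mm behind that (at the free edge), differ each time: the latched door may read -0.06 to 0.065
- latch (a joint): how far the brass latch bolt at the free edge is pushed back into the door, m: 0 = sprung out. Its bevel meets the strike with the free edge about 17 mm from home and rides back to 0.006 (5 to 15 N at the pad); its blunt tip then slides some 9 mm across the strike (3 to 9 N) and springs out to 0 behind it. Within 2 mm more at the pad comes the hard stop
- mortar: white ceramic bowl, 110 mm across, 60 mm high, origin under its centre: leave it alone
- spatula: spatula lying on the table, about 200 mm long, origin in its handle's line on the table: leave it alone
- paper_roll: white roll of paper, 110 mm in diameter, 100 mm tall, origin under its centre: leave it alone
Mind the look-alikes: they are no part of the job. What is shaped like the part that bears jar_orange_center but yellow is not meant.

How it is judged:
By the outcome, as a careful person would: the job done as asked, in the order asked, and still so for the second after the job is handed in, with the robot touching nothing.
It also fails if it takes over 72 s, if anything falls off the work surface, if the arm or the gripper's body presses on something with over 40 N, if the wrist force passes 120 N, or if a joint passes its speed limit or range.

## Robot

A 6-joint arm with a two-finger parallel gripper is mounted at the origin on the work surface. World frame = base frame: x ahead of the robot, y to its left, z up, the work surface at z = 0. Lengths are in m, angles in rad, forces in N, time in s.
With the tool pointing down it reaches from about 0.35 to 0.85 m from the base axis. Payload 8.1 kg.
Tool frame: the origin (TCP) lies at the very end of the fingers, on their centre line; the grasp point (between the pads) lies arm.tcp_to_grasp behind it (arm.tcp_to_grasp is the distance from the TCP to the grasp point, in m); z points along the fingers, y is the line along which they close (so a half turn about z gives the same grasp; the last joint's range is limited). The gripper opens to 93 mm and grips with 3 to 60 N. Pads are 15 mm wide; open, the fingers measure 128 mm over their backs; the gripper's body (75 mm by 188 mm) begins 65 mm behind the grasp point.
Start: joints at [1.198, 0.13, 1.488, -0, 1.523, -0.085], TCP at [0.17, 0.575, 0.219] pointing down, gripper open.
Joint ranges: [-2.96, 2.96], [-0.89, 2.26], [0.02, 2.5], [-1.34, 4.48], [0, 2.73], [-2.66, 2.66]. Speed limits (rad/s): [2.39, 2.39, 2.79, 3.14, 3.14, 3.14].

## Interface

Orientations are given as a unit quaternion [w, x, y, z].
In Python, from rig import arm gives the robot as it stands.
- The arm moves only by the tool move_arm, never from a script. Its argument "rows" is a list of rows, each a list of 7 numbers: the shift along the world's x, y, z in mm, then the turn, a rotation vector about the world's x, y, z in rad, then the opening, from -1 (shut) to 1 (fully open). In form: [[x, y, z, ax, ay, az, claw], ...]. A call has 1 to 12 rows; each row is the pose to reach, as a shift and turn from the pose commanded when the call began; what a row does not reach only later rows make up. A row lasts 1/8 s, in which the tool goes at most 62.5 mm and 10.7 degrees, less where a joint would pass 70% of its speed; a pose out of reach is approached as far as the arm can. A call with a gripper value outside its range is refused whole. The fingers move at their own pace and stop on an object; "squeeze" is the grip in N (left out, the last holds). Time passes only in rows, so rows that repeat a pose let the fingers close. It gives the time, the measured TCP pose, the force, the opening and the grip force at its end, in the units of the state.
- arm.observe(): the state, without advancing time (a new reading comes with each control period).
- arm.get_image(name): name is "scene" or "top" or "wrist"; returns a dict with "img" (420x560x3 uint8, blue, green, red), "fx", "fy", "cx", "cy" (pixels), "D" ([k1, k2, p1, p2, k3] as OpenCV has them; the pictures are not rectified), "extrinsics" (4x4, takes a point from camera to world coordinates). Camera axes: x right, y down, z forward; pixel columns grow to the right and rows downward; lengths in m; the calibration is good to about 2 mm. A picture is of the moment at which its call begins. There is no depth.
- arm.close_job(): hands the job in; it is judged then, once.
Trained networks look in a picture, given as the dict that the camera call returned (one of the last four; its "shot" number tells which), for a name from the list of things; names that differ only in an ending like _2 or _b are one class to them, and where a whole thing is asked for, a point or a joint stands for the part that bears it (a point fixed in the world has none). Each returns a list of dicts, best first, with "p" (0 to 1); they miss things now and then, are a little off and sometimes report something else, mostly with a low value. They report only what shows in the picture. A call takes as long as a camera call. They do not tell look-alikes from the thing itself.
- arm.boxes_of(target, picture): "bbox" ([left, top, width, height] as shares, 0 to 1, of the picture: columns of its width, rows of its height, round what is visible of it).
- arm.trace(target, picture): "region" (420x560 bool, what is visible of it) and "bbox" ([left, top, width, height] as shares, 0 to 1, of the picture: columns of its width, rows of its height, round what is visible of it).
The state is a dict: "time": time; "joints": joint angles; "joint_vel": joint speeds; "effort": joint torques, N m; "tcp_pos": TCP position; "tcp_rot": TCP orientation; "ft_force": force on the tool from outside, world axes, zero at the start; "moment": the same for the moment, N m; "finger_gap": opening from 0.0 (shut) to 1.0 (fully open); "gripper_force": force on a finger pad.
Only numpy, scipy, OpenCV 4.12 (cv2) and the standard library are available. Lean on these libraries where they do the work, as an engineer would, in place of code of your own. Each camera call takes 0.05 s, during which the arm holds its last target. There are 200 camera calls.

## Working session

There is one attempt and no reset: what is moved stays moved. The work goes in short steps, Python scripts to look and compute and a tool call to move; the robot and the scene stay as the last step left them, time stands still between calls to the robot, and variables do not carry over. Pictures are saved under pics/ and viewed, at most 10 in all, crops included, and the job is handed in when it is done.

Besides the shell and the picture viewer there is one more tool, called after "Request:" as name(argument=value, ...) on one line, values as JSON. move_arm: Moves the arm, as the interface text tells. Its arguments: {"type":"object","properties":{"rows":{"type":"array"},"squeeze":{"type":"number"}},"required":["rows"]}

```bash
mkdir -p pics; cat > h.py <<'E'
import numpy as np, cv2
from rig import arm
def K(p): return np.array([[p['fx'],0,p['cx']],[0,p['fy'],p['cy']],[0,0,1]])
def ray(p,u,v):
    n=cv2.undistortPoints(np.array([[[u,v]]],float),K(p),np.array(p['D'],float))[0,0]
    E=np.array(p['extrinsics']); return E[:3,3],E[:3,:3]@np.array([n[0],n[1],1.])
def atz(p,u,v,z):
    o,d=ray(p,u,v); return o+d*(z-o[2])/d[2]
def proj(p,X):
    E=np.linalg.inv(np.array(p['extrinsics'])); X=np.atleast_2d(X).astype(float)
    return cv2.projectPoints(X,cv2.Rodrigues(E[:3,:3])[0],E[:3,3],K(p),np.array(p['D'],float))[0][:,0]
E
python3 - <<'E'
from h import *
print(arm.tcp_to_grasp, arm.observe()['tcp_rot'])
ims=[]
for n in ['scene','top']:
    p=arm.get_image(n); cv2.imwrite(f'pics/{n}1.png',p['img'])
    print(n,np.round(p['extrinsics'],3).tolist(),p['fx'])
    for t in ['jar_orange_center','push_pad','balance','door','pan_center','mortar','paper_roll','spatula']:
        for r in arm.boxes_of(t,p)[:4]:
            b=np.array(r['bbox'])*[560,420,560,420]; print(n,t,round(r['p'],2),b.round())
E
```

```text
0.0188 [-2.15686892e-04  1.43363246e-01  9.89669710e-01 -8.93714405e-04]
scene [[-0.192, 0.68, -0.708, 1.426], [0.981, 0.143, -0.129, 0.198], [0.013, -0.72, -0.694, 1.011], [0.0, 0.0, 0.0, 1.0]] 420.7375600270592
scene jar_orange_center 0.88 [233. 248.  16.  34.]
scene push_pad 0.79 [311. 183.  36.  63.]
scene balance 0.82 [267. 185.  93. 129.]
scene balance 0.7 [312. 185.  32.  59.]
scene door 0.7 [315. 184.  33.  62.]
scene door 0.57 [268. 185.  93. 129.]
scene pan_center 0.66 [266. 184.  93. 126.]
scene mortar 0.75 [400. 254.  39.  30.]
scene paper_roll 0.88 [111. 214.  44.  47.]
scene spatula 0.58 [372. 195.  56.  57.]
scene spatula 0.25 [269. 185.  89. 129.]
top [[0.001, -0.998, 0.062, 0.461], [-1.0, -0.002, -0.005, 0.027], [0.006, -0.062, -0.998, 1.111], [0.0, 0.0, 0.0, 1.0]] 411.207919644123
top jar_orange_center 0.86 [361. 202.  25.  23.]
top jar_orange_center 0.74 [189. 206.  53.  74.]
top jar_orange_center 0.7 [300. 152.  18.  24.]
top jar_orange_center 0.65 [170. 106. 118. 173.]
top push_pad 0.87 [191. 207.  50.  71.]
top balance 0.77 [167. 106. 122. 170.]
top pan_center 0.87 [169. 102. 118. 177.]
top mortar 0.7 [ 91. 174.  42.  39.]
top paper_roll 0.83 [419. 146.  56.  49.]
top spatula 0.71 [ 95. 238.  70.  91.]
```

```bash
python3 - <<'E'
import cv2
t=cv2.imread('pics/top1.png'); s=cv2.imread('pics/scene1.png')
cv2.imwrite('pics/top1b.png',cv2.resize(t[90:340,80:480],(800,500),interpolation=cv2.INTER_CUBIC))
cv2.imwrite('pics/scene1b.png',cv2.resize(s[160:340,200:460],None,fx=3,fy=3,interpolation=cv2.INTER_CUBIC))
E
```

```text
(no output)
```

View pics/top1b.png

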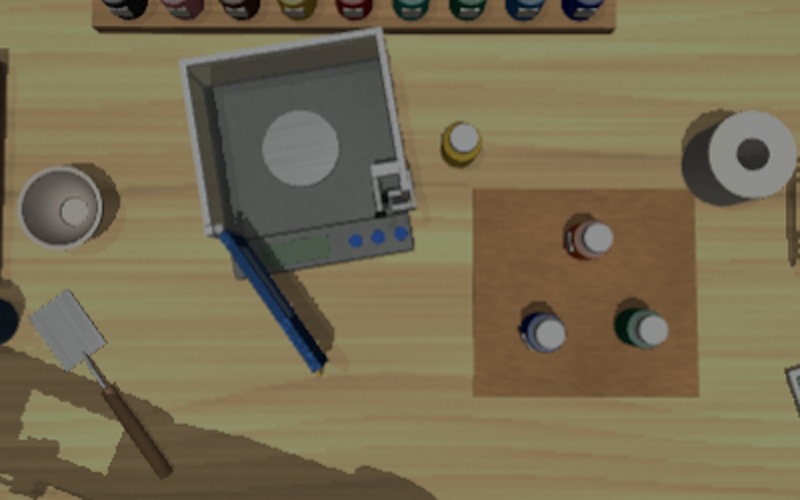

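View pics/scene1b.png

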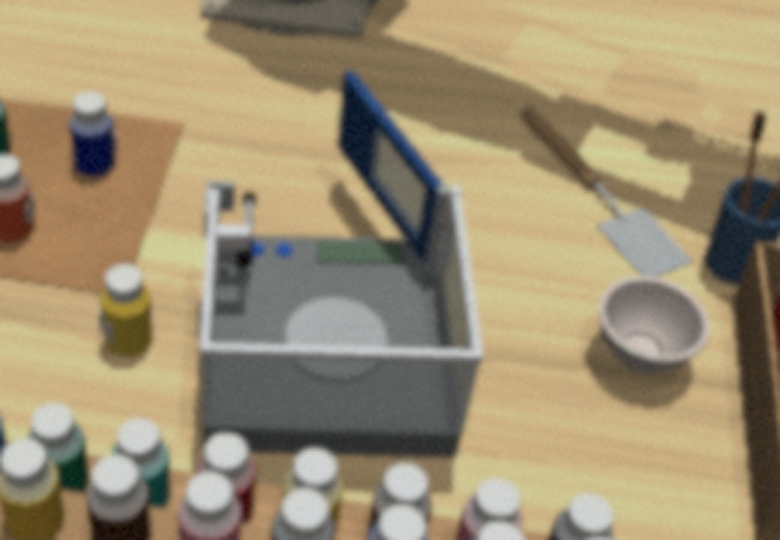

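The reddish-orange jar on the card is at top px (375,210). The yellow look-alike is off the card at (311,161), blue is at (352,255) and green at (404,254). I choose (375,210). The balance, with the door open, is on the left.

```bash
python3 - <<'E'
from h import *
from scipy.optimize import least_squares
p=arm.get_image('top'); im=p['img']
g=cv2.cvtColor(im,cv2.COLOR_BGR2GRAY); hsv=cv2.cvtColor(im,cv2.COLOR_BGR2HSV)
# caps
def blob(m,x0,y0,x1,y1):
    w=np.zeros_like(m); w[y0:y1,x0:x1]=m[y0:y1,x0:x1]
    n,l,s,c=cv2.connectedComponentsWithStats(w); i=1+s[1:,4].argmax(); return c[i],s[i]
m=((hsv[...,1]<60)&(g>110)).astype(np.uint8)
for n,bx in dict(orange=(365,195,392,225),blue=(338,242,368,268),green=(390,240,420,268),yellow=(300,148,325,170)).items():
    c,s=blob(m,*bx); print(n,c.round(1),s,atz(p,*c,.095).round(4))
mp=(g>118).astype(np.uint8)
c,s=blob(mp,208,140,254,188); print('pan',c,s,atz(p,*c,.05).round(4))
# door top: blue
b=((hsv[...,0]>100)&(hsv[...,0]<125)&(hsv[...,1]>120)).astype(np.uint8)
c,s=blob(b,180,195,250,285); print('door',c,s)
print([int(x) for x in g[164,205:255]])
big=cv2.resize(im[95:285,160:400],None,fx=3.3,fy=3.0,interpolation=cv2.INTER_CUBIC)
cv2.imwrite('pics/c2.png',cv2.convertScaleAbs(big,alpha=1.6))
E
```

```text
orange [379.1 208.4] [372 202  15  14 157] [ 0.5268 -0.2295  0.095 ]
blue [355.  256.7] [348 250  15  15 157] [ 0.4077 -0.1684  0.095 ]
green [406.7 254.6] [400 248  14  14 155] [ 0.4131 -0.2955  0.095 ]
yellow [311.8 158.2] [305 152  14  14 151] [ 0.6521 -0.063   0.095 ]
pan [230.06883365 163.80114723] [ 212  146   37   36 1046] [0.6454 0.1457 0.05  ]
door [217.16455696 240.59177215] [189 206  54  70 632]
[81, 82, 84, 83, 83, 83, 115, 123, 123, 122, 124, 123, 122, 122, 123, 123, 123, 123, 123, 123, 123, 123, 124, 124, 125, 126, 126, 128, 127, 128, 127, 128, 128, 128, 126, 126, 126, 126, 126, 126, 127, 127, 128, 127, 99, 83, 85, 85, 86, 85]
```

View pics/c2.png

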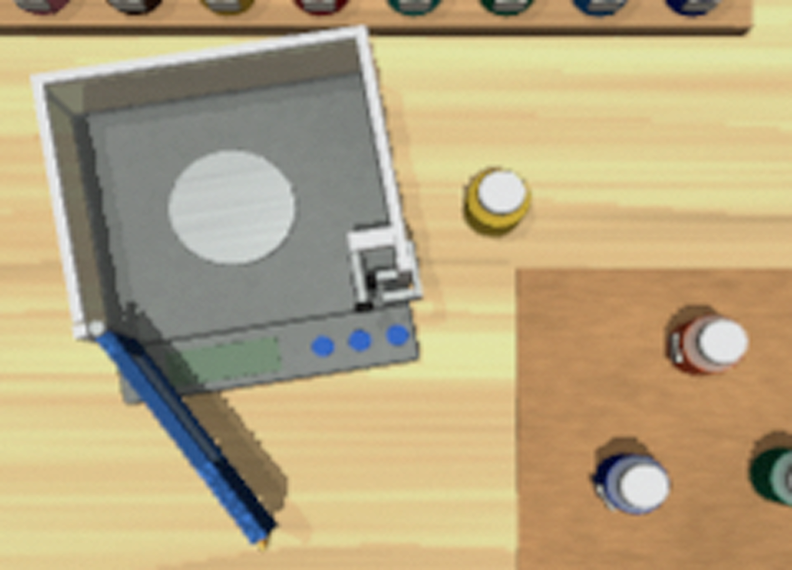

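The crop confirms it: orange jar at px (375,208) on the card, pan centre at (230,164). The hinge post is at about (189,204) and the door's free edge at about (238,272).

```bash
python3 - <<'E'
from h import *
p=arm.get_image('top')
q=lambda x,y,z: atz(p,160+x/3.3,95+y/3.0,z)
h=q(97,328,.158); bl=q(35,76,.158); br=q(366,28,.158); f=q(259,531,.155)
pan=np.array([.6454,.1457])
print('hinge',h,'bl',bl,'br',br,'free',f)
d=br-bl; print('yaw back', np.arctan2(d[0],-d[1]), np.linalg.norm(d))
v=h[:2]-pan; print('yaw hinge',np.arctan2(v[1],v[0])-np.arctan2(.1,-.098), np.linalg.norm(v))
e=f-h; print('door len',np.linalg.norm(e[:2]),'dir',np.arctan2(e[1],e[0]))
E
```

```text
hinge [0.53158561 0.22705077 0.158     ] bl [0.72913014 0.27376093 0.158     ] br [0.76827513 0.03851669 0.158     ] free [0.37558656 0.11238752 0.155     ]
yaw back 0.16489065390266072 0.2384788930663865
yaw hinge 0.1749307450200428 0.1398987554378029
door len 0.19360620841741707 dir -2.5077444622400895
```

Request:
move_arm(rows=[[60,-85,0,0,0,0.11,1],[120,-170,0,0,0,0.22,1],[180,-255,0,0,0,0.33,1],[240,-340,0,0,0,0.455,1],[300,-425,0,0,0,0.455,1],[300,-425,0,0,0,0.455,1],[300,-425,0,0,0,0.455,1],[300,-425,0,0,0,0.455,1],[300,-425,0,0,0,0.455,1],[320,-490,0,0,0,0.455,1],[330,-550,0,0,0,0.455,1],[335,-610,0,0,0,0.455,1]])

```text
time: 2.5
tcp_pos: [0.5054, -0.0351, 0.2188]
tcp_rot: [0.0, -0.084, 0.996, -0.0]
ft_force: [0.1, 0.0, 0.0]
finger_gap: 0.994
gripper_force: 0.0
```

```bash
python3 - <<'E'
from h import *
s=arm.observe(); print(s['time'],s['tcp_pos'],s['tcp_rot'],s['joints'],s['ft_force'])
E
```

```text
2.5 [ 0.50541526 -0.03507581  0.21878471] [ 2.99781536e-04 -8.36958580e-02  9.96491300e-01 -4.13127049e-05] [-1.70574565e-01 -1.24951237e-01  1.74374521e+00  7.09876809e-05
  1.52219762e+00 -1.90896209e+00] [0.08017854 0.00706933 0.0244231 ]
```

Request:
move_arm(rows=[[7,-60,0,0,0,0,1],[14,-120,0,0,0,0,1],[21.5,-180,-20,0,0,0,1],[21.5,-194.5,-60,0,0,0,1],[21.5,-194.5,-60,0,0,0,1]])

```text
time: 3.12
tcp_pos: [0.524, -0.2277, 0.1547]
tcp_rot: [-0.003, -0.082, 0.997, 0.002]
ft_force: [-0.9, 0.3, 0.6]
finger_gap: 0.999
gripper_force: 0.0
```

```bash
python3 - <<'E'
from h import *
s=arm.observe(); print(s['tcp_pos'])
p=arm.get_image('wrist'); cv2.imwrite('pics/w1.png',p['img'])
print(np.round(p['extrinsics'],3).tolist())
for r in arm.trace('jar_orange_center',p)[:3]:
    print(r['p'],np.array(r['bbox'])*[560,420,560,420])
print(proj(p,[[.5268,-.2295,.095],[.5268,-.2295,0.066]]))
hsv=cv2.cvtColor(p['img'],cv2.COLOR_BGR2HSV); m=((hsv[...,1]<60)&(hsv[...,2]>120)).astype(np.uint8)
n,l,s,c=cv2.connectedComponentsWithStats(m)
for i in range(1,n):
    if s[i,4]>400: print(c[i],s[i],atz(p,*c[i],.095))
E
```

```text
[ 0.52396908 -0.22771368  0.15471832]
[[-0.164, 0.943, 0.291, 0.443], [0.986, 0.155, 0.054, -0.242], [0.005, 0.296, -0.955, 0.322], [0.0, 0.0, 0.0, 1.0]]
0.88 [250.096 179.382  56.504  79.59 ]
0.52 [395.696 365.694  11.816  19.11 ]
[[275.15384041 230.95468668]
 [275.34744888 218.8087964 ]]
[212.50462833  56.93436185] [ 180   23   68   73 3565] [ 0.41583584 -0.28823661  0.095     ]
[392.92766344  81.20671913] [ 356   50   72   67 3304] [ 0.41082802 -0.17003388  0.095     ]
[278.53764861 225.1549978 ] [ 252  195   54   60 2271] [ 0.52181959 -0.22774242  0.095     ]
[532.63720393 257.2281918 ] [ 503  235   57   44 1731] [ 0.5158872  -0.02978924  0.095     ]
[ 32.31209677 279.62983871] [   0  256   82   42 2480] [ 0.59757059 -0.41056019  0.095     ]
[532.87209302 290.2627907 ] [508 286  52  11 430] [ 0.54324214 -0.0182951   0.095     ]
```

View pics/w1.png

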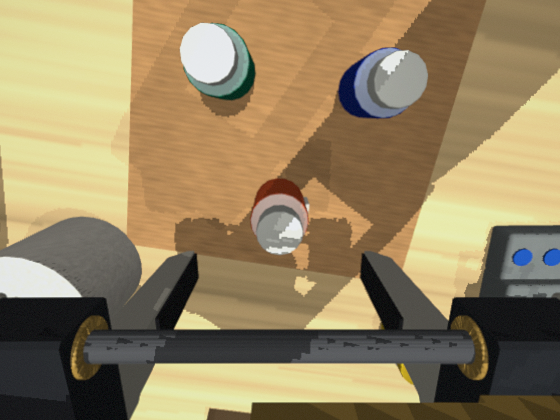

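The wrist view shows the orange jar at (280,228), between the open fingers as expected. Green is at (212,57) and blue at (393,81), both well clear.

Request:
move_arm(rows=[[0,1,-40,0,0,0,1],[0,1,-80,0,0,0,1],[0,1,-115,0,0,0,1],[0,1,-126,0,0,0,1],[0,1,-126,0,0,0,1],[0,1,-126,0,0,0,-1],[0,1,-126,0,0,0,-1],[0,1,-126,0,0,0,-1],[0,1,-126,0,0,0,-1],[0,1,-126,0,0,0,-1],[0,1,-126,0,0,0,-1]], squeeze=15)

```text
time: 4.6
tcp_pos: [0.5266, -0.2267, 0.0327]
tcp_rot: [-0.0, -0.083, 0.997, 0.0]
ft_force: [-1.6, 0.7, 1.5]
finger_gap: 0.534
gripper_force: 15.0
```

Request:
move_arm(rows=[[0,0,25,0,0,0,-1],[0,0,65,0,0,0,-1],[0,0,110,0,0,0,-1],[0,0,155,0,0,0,-1],[0,0,195,0,0,0,-1],[15,40,210,0,0,0,-1],[30,90,210,0,0,0,-1],[46,145,210,0,0,0,-1],[63,200,210,0,0,0,-1],[80,255,210,0,0,0,-1],[97,305,210,0,0,0,-1],[110,345,210,0,0,0,-1]])

```text
time: 6.1
tcp_pos: [0.6366, 0.1205, 0.2417]
tcp_rot: [-0.001, -0.084, 0.996, 0.0]
ft_force: [0.4, -0.4, -1.5]
finger_gap: 0.537
gripper_force: 15.0
```

Request:
move_arm(rows=[[7,22,0,0,0,0,-1],[8.5,29,0,0,0,0,-1],[8.5,29,0,0,0,0,-1],[8.5,29,0,0,0,0,-1]])

```text
time: 6.6
tcp_pos: [0.6451, 0.1458, 0.2428]
tcp_rot: [-0.0, -0.083, 0.997, -0.0]
ft_force: [-0.1, 0.4, -0.4]
finger_gap: 0.534
gripper_force: 15.0
```

```bash
python3 - <<'E'
from h import *
s=arm.observe(); print(s['tcp_pos'],s['ft_force'],s['finger_gap'],s['joints'])
p=arm.get_image('wrist'); cv2.imwrite('pics/w2.png',p['img'])
print(proj(p,[[.6454,.1457,.05],[.532,.228,.158],[.729,.274,.158]]))
E
```

```text
[0.64511494 0.14576414 0.2427525 ] [-0.13728677  0.44716455 -0.41054182] 0.5338032010237571 [ 1.44974824e-01  2.88530313e-01  1.26445311e+00 -4.32304240e-04
  1.58868576e+00 -1.59148227e+00]
[[278.48545058 187.42083343]
 [414.92621118  89.62585505]
 [400.98743542 323.99583205]]
```

View pics/w2.png

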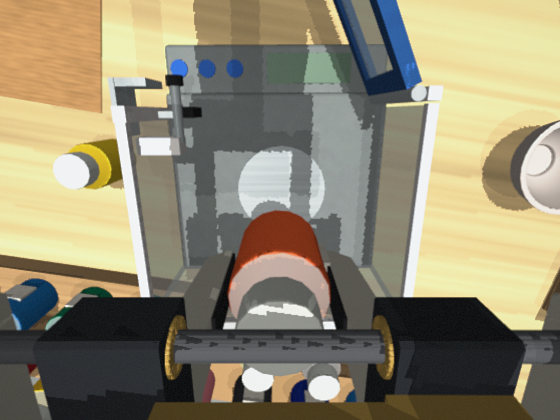

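The pan centre is at (283,188), in line with the jar and finger plane at x≈282, so the alignment is good. The walls are clear of the fingers, so I'm lowering.

Request:
move_arm(rows=[[0,0,-30,0,0,0,-1],[0,0,-65,0,0,0,-1],[0,0,-100,0,0,0,-1],[0,0,-125,0,0,0,-1],[0,0,-142,0,0,0,-1],[0,0,-150,0,0,0,-1],[0,0,-155,0,0,0,-1],[0,0,-156,0,0,0,-1],[0,0,-156,0,0,0,-1]])

```text
time: 7.78
tcp_pos: [0.6457, 0.1474, 0.0875]
tcp_rot: [0.001, -0.084, 0.997, 0.0]
ft_force: [0.3, -0.7, -2.7]
finger_gap: 0.533
gripper_force: 15.0
```

Request:
move_arm(rows=[[0,0,-1,0,0,0,-1],[0,0,-1.5,0,0,0,-1],[0,0,-2,0,0,0,-1],[0,0,-2.5,0,0,0,-1],[0,0,-3,0,0,0,-1],[0,0,-3,0,0,0,-1]])

```text
time: 8.52
tcp_pos: [0.6451, 0.1473, 0.0835]
tcp_rot: [-0.0, -0.083, 0.997, -0.0]
ft_force: [-0.5, 0.7, -2.7]
finger_gap: 0.527
gripper_force: 15.0
```

Request:
move_arm(rows=[[0,0,-0.5,0,0,0,-1],[0,0,-1,0,0,0,-1],[0,0,-1,0,0,0,-1]])

```text
time: 8.9
tcp_pos: [0.6452, 0.1473, 0.0828]
tcp_rot: [0.0, -0.083, 0.997, -0.0]
ft_force: [-0.3, -0.3, -1.6]
finger_gap: 0.536
gripper_force: 15.0
```

```bash
python3 - <<'E'
from h import *
s=arm.observe(); print(s['tcp_pos'],s['ft_force'],s['finger_gap'],s['moment'])
p=arm.get_image('wrist'); q=arm.get_image('scene')
a=p['img']; b=cv2.resize(q['img'][170:320,220:420],(400,300),interpolation=cv2.INTER_CUBIC)
cv2.imwrite('pics/w3.png',np.hstack([cv2.resize(a,(400,300)),b]))
E
```

```text
[0.64523462 0.14731335 0.08275827] [-0.27815636 -0.33646112 -1.56163038] 0.5358262409779133 [0.02006491 0.04264342 0.0190895 ]
```

View pics/w3.png

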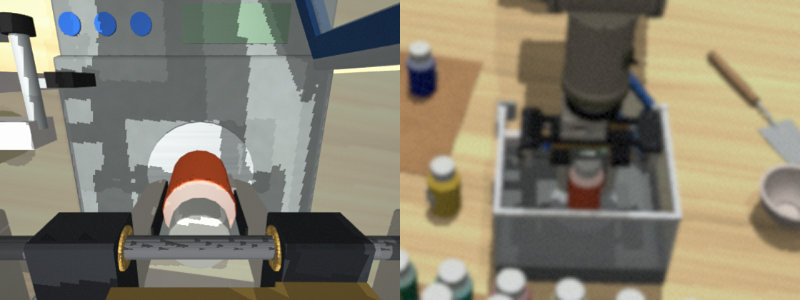

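In the left view the jar stands mid-pan (jar x≈203, pan 148–256). The force on the tool is dropping as the pan takes the weight. I'll ease down a little and release.

Request:
move_arm(rows=[[0,0,-0.5,0,0,0,-1],[0,0,-0.5,0,0,0,-1],[0,0,-0.5,0,0,0,0.25],[0,0,-0.5,0,0,0,0.4],[0,0,-0.5,0,0,0,0.7],[0,0,-0.5,0,0,0,0.7],[0,0,-0.5,0,0,0,0.7]])

```text
time: 9.88
tcp_pos: [0.6451, 0.1473, 0.0821]
tcp_rot: [-0.0, -0.084, 0.997, -0.0]
ft_force: [-0.4, -0.2, 0.2]
finger_gap: 0.85
gripper_force: 0.0
```

Request:
move_arm(rows=[[0,0,20,0,0,0,0.7],[0,0,60,0,0,0,0.7],[0,0,110,0,0,0,0.7],[0,0,140,0,0,0,0.7],[0,0,140,0,0,0,0.7]])

```text
time: 10.5
tcp_pos: [0.6474, 0.1477, 0.228]
tcp_rot: [0.004, -0.084, 0.996, 0.0]
ft_force: [-0.5, -0.2, -1.1]
finger_gap: 0.849
gripper_force: 0.0
```

```bash
python3 - <<'E'
from h import *
s=arm.observe(); print(s['tcp_pos'],s['tcp_rot'],s['ft_force'],s['finger_gap'],s['joints'])
E
```

```text
[0.64743882 0.14766728 0.22800427] [ 4.21107170e-03 -8.35290803e-02  9.96496411e-01  2.51927259e-04] [-0.51627118 -0.21545962 -1.13838071] 0.8489287339966463 [ 1.47083619e-01  2.91386924e-01  1.28771340e+00 -3.12435980e-05
  1.55405516e+00 -1.59096685e+00]
```

Request:
move_arm(rows=[[-40,7,0,0,0,-0.18,-1],[-90,15,0,0,0,-0.36,-1],[-140,23,0,0,0,-0.54,-1],[-190,31,0,0,0,-0.72,-1],[-235,38,0,0,0,-0.9,-1],[-265,43,0,0,0,-1.05,-1],[-272,44,0,0,0,-1.105,-1],[-272,44,0,0,0,-1.105,-1],[-272,44,0,0,0,-1.105,-1]], squeeze=10)

```text
time: 11.62
tcp_pos: [0.3733, 0.1912, 0.2218]
tcp_rot: [-0.0, 0.451, 0.892, -0.0]
ft_force: [-0.6, -0.5, -0.7]
finger_gap: 0.007
gripper_force: 0.0
```

```bash
python3 - <<'E'
from h import *
s=arm.observe(); print(s['tcp_pos'],s['tcp_rot'],s['finger_gap'],s['joints'])
p=arm.get_image('wrist'); q=arm.get_image('scene')
b=cv2.resize(q['img'][150:330,200:440],(400,300),interpolation=cv2.INTER_CUBIC)
cv2.imwrite('pics/w4.png',np.hstack([cv2.resize(p['img'],(400,300)),b]))
E
```

```text
[0.37327183 0.19115071 0.22179482] [-1.18922303e-04  4.51363409e-01  8.92340190e-01 -2.11633055e-04] 0.007019720218986211 [ 3.50987840e-01 -3.80231789e-01  1.95100390e+00 -1.15201413e-04
  1.57129219e+00 -2.83223183e-01]
```

View pics/w4.png

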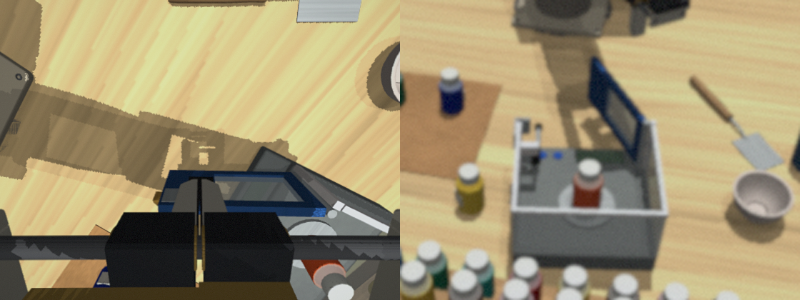

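The right view shows the orange jar upright mid-pan at (588,185). The gripper is outside the door, parallel to it and closed. Next I'll compute the push arc.

```bash
python3 - <<'E'
import numpy as np
h=np.array([.532,.228]); psi=.168; b=np.array([.3733,.1905])
def c(t):
    a=-np.pi/2+psi-t; u=np.array([np.cos(a),np.sin(a)]); n=np.array([u[1],-u[0]])
    return h+.15*u+.0135*n
for t in list(np.arange(1.1,.15,-.08))+list(np.arange(.2,-.09,-.02)):
    print(round(t,3),((c(t)-b)*1000).round(1),round(1.105-t,3))
E
```

```text
1.1 [ 30.2 -41.1] 0.005
1.02 [ 36.9 -51.1] 0.085
0.94 [ 44.4 -60.6] 0.165
0.86 [ 52.6 -69.4] 0.245
0.78 [ 61.5 -77.5] 0.325
0.7 [ 71.  -84.9] 0.405
0.62 [ 81.  -91.5] 0.485
0.54 [ 91.6 -97.3] 0.565
0.46 [ 102.6 -102.3] 0.645
0.38 [ 113.9 -106.3] 0.725
0.3 [ 125.6 -109.4] 0.805
0.22 [ 137.4 -111.6] 0.885
0.2 [ 140.4 -112. ] 0.905
0.18 [ 143.4 -112.3] 0.925
0.16 [ 146.4 -112.6] 0.945
0.14 [ 149.4 -112.8] 0.965
0.12 [ 152.4 -113. ] 0.985
0.1 [ 155.4 -113.1] 1.005
0.08 [ 158.4 -113.1] 1.025
0.06 [ 161.4 -113.1] 1.045
0.04 [ 164.5 -113. ] 1.065
0.02 [ 167.5 -112.9] 1.085
0.0 [ 170.5 -112.6] 1.105
-0.02 [ 173.5 -112.4] 1.125
-0.04 [ 176.5 -112.1] 1.145
-0.06 [ 179.5 -111.7] 1.165
-0.08 [ 182.4 -111.2] 1.185
```

Request:
move_arm(rows=[[0,0,-45,0,0,0,-1],[0,0,-90,0,0,0,-1],[0,0,-130,0,0,0,-1],[0,0,-130,0,0,0,-1],[0,0,-130,0,0,0,-1]])

```text
time: 12.35
tcp_pos: [0.3741, 0.1915, 0.0936]
tcp_rot: [0.0, 0.452, 0.892, 0.0]
ft_force: [0.7, -0.1, 0.3]
finger_gap: 0.005
gripper_force: 0.0
```

Request:
move_arm(rows=[[10,-14,0,0,0,0,-1],[20,-28,0,0,0,0,-1],[26,-36,0,0,0,0,-1],[30,-41,0,0,0,0.005,-1],[33.5,-46,0,0,0,0.045,-1],[37,-51,0,0,0,0.085,-1],[40.5,-56,0,0,0,0.125,-1],[44.5,-60.5,0,0,0,0.165,-1],[48.5,-65,0,0,0,0.205,-1],[52.5,-69.5,0,0,0,0.245,-1],[57,-73.5,0,0,0,0.285,-1],[61.5,-77.5,0,0,0,0.325,-1]])

```text
time: 13.85
tcp_pos: [0.435, 0.1139, 0.0926]
tcp_rot: [0.0, 0.301, 0.954, 0.0]
ft_force: [0.3, 0.0, -0.7]
finger_gap: 0.006
gripper_force: 0.2
```

```bash
python3 - <<'E'
from h import *
s=arm.observe(); print(s['tcp_pos'],s['ft_force'])
q=arm.get_image('scene'); w=arm.get_image('wrist')
b=cv2.resize(q['img'][150:330,200:440],(400,300),interpolation=cv2.INTER_CUBIC)
cv2.imwrite('pics/w5.png',np.hstack([cv2.resize(w['img'],(400,300)),b]))
E
```

```text
[0.43495732 0.11392794 0.09259263] [ 0.34286872  0.01968874 -0.72948065]
```

View pics/w5.png

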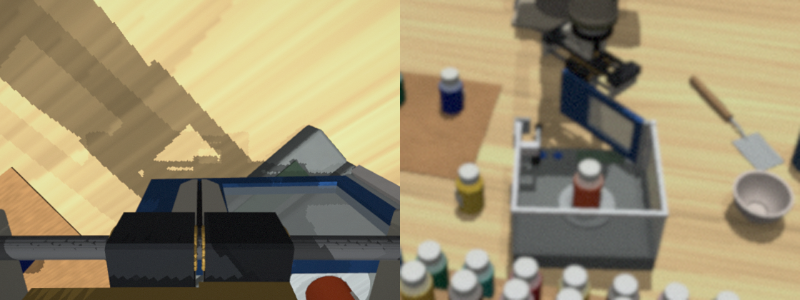

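The door follows the fingers (free edge swung in, right view), with little force. Continuing along the arc.

Request:
move_arm(rows=[[4.7,-3.8,0,0,0,0.04,-1],[9.5,-7.4,0,0,0,0.08,-1],[14.5,-10.8,0,0,0,0.12,-1],[19.5,-14,0,0,0,0.16,-1],[24.8,-17,0,0,0,0.2,-1],[30.1,-19.8,0,0,0,0.24,-1],[35.6,-22.4,0,0,0,0.28,-1],[41.1,-24.8,0,0,0,0.32,-1],[46.7,-27,0,0,0,0.36,-1],[52.4,-28.8,0,0,0,0.4,-1],[58.3,-30.5,0,0,0,0.44,-1],[64.1,-31.9,0,0,0,0.48,-1]])

```text
time: 15.45
tcp_pos: [0.4988, 0.0821, 0.0924]
tcp_rot: [-0.0, 0.066, 0.998, 0.0]
ft_force: [-1.1, -0.5, 1.0]
finger_gap: 0.003
gripper_force: 0.2
```

Request:
move_arm(rows=[[3,-0.6,0,0,0,0.02,-1],[6,-1.1,0,0,0,0.04,-1],[9,-1.7,0,0,0,0.06,-1],[11.8,-2.2,0,0,0,0.08,-1],[13.3,-2.4,0,0,0,0.09,-1],[14.8,-2.6,0,0,0,0.1,-1],[16.3,-2.7,0,0,0,0.11,-1],[17.8,-2.9,0,0,0,0.12,-1]])

```text
time: 16.45
tcp_pos: [0.5166, 0.079, 0.0921]
tcp_rot: [-0.0, 0.006, 1.0, -0.0]
ft_force: [-0.3, -0.2, 0.9]
finger_gap: 0.005
gripper_force: 0.2
```

Request:
move_arm(rows=[[1,-0.1,0,0,0,0.007,-1],[2,-0.2,0,0,0,0.013,-1],[3,-0.3,0,0,0,0.02,-1],[4,-0.4,0,0,0,0.027,-1],[5,-0.4,0,0,0,0.033,-1],[6,-0.5,0,0,0,0.04,-1]])

```text
time: 17.2
tcp_pos: [0.5226, 0.0785, 0.0921]
tcp_rot: [-0.0, -0.014, 1.0, 0.0]
ft_force: [0.5, 0.2, -0.1]
finger_gap: 0.004
gripper_force: 0.2
```

Request:
move_arm(rows=[[1,-0.1,0,0,0,0.007,-1],[2,-0.1,0,0,0,0.013,-1],[3,-0.2,0,0,0,0.02,-1],[4,-0.2,0,0,0,0.027,-1]])

```text
time: 17.7
tcp_pos: [0.5264, 0.0783, 0.0921]
tcp_rot: [-0.0, -0.027, 1.0, -0.0]
ft_force: [-2.2, -0.1, 1.3]
finger_gap: 0.005
gripper_force: 1.1
```

Request:
move_arm(rows=[[1,0,0,0,0,0.007,-1],[2,0,0,0,0,0.013,-1],[3,0,0,0,0,0.02,-1]])

```text
time: 18.08
tcp_pos: [0.5295, 0.0782, 0.0921]
tcp_rot: [-0.0, -0.037, 0.999, -0.0]
ft_force: [-3.2, -1.8, 1.8]
finger_gap: 0.009
gripper_force: 1.6
```

Request:
move_arm(rows=[[1,0,0,0,0,0.007,-1],[2,0,0,0,0,0.013,-1],[3,0,0,0,0,0.02,-1]])

```text
time: 18.45
tcp_pos: [0.5322, 0.0781, 0.0921]
tcp_rot: [-0.0, -0.047, 0.999, -0.0]
ft_force: [-9.2, -2.4, 5.6]
finger_gap: 0.008
gripper_force: 4.4
```

Request:
move_arm(rows=[[1,0,0,0,0,0.007,-1],[2,0,0,0,0,0.013,-1]])

```text
time: 18.7
tcp_pos: [0.5337, 0.0781, 0.0921]
tcp_rot: [-0.001, -0.054, 0.999, -0.0]
ft_force: [-10.3, -2.8, 6.8]
finger_gap: 0.005
gripper_force: 5.2
```

Request:
move_arm(rows=[[1,0,0,0,0,0.007,-1],[2,0,0,0,0,0.013,-1]])

```text
time: 18.95
tcp_pos: [0.5354, 0.0781, 0.0921]
tcp_rot: [-0.001, -0.06, 0.998, -0.0]
ft_force: [-11.4, -2.5, 8.6]
finger_gap: 0.005
gripper_force: 6.0
```

Request:
move_arm(rows=[[0.3,0,0.7,0,0,0,-1],[0.6,0,1.5,0,0,0.004,-1]])

```text
time: 19.2
tcp_pos: [0.5357, 0.0782, 0.0923]
tcp_rot: [-0.002, -0.062, 0.998, -0.0]
ft_force: [-5.4, -2.1, -3.7]
finger_gap: 0.003
gripper_force: 2.7
```

Request:
move_arm(rows=[[0.7,0,-0.2,0,0,0.004,-1],[1.3,0,-0.2,0,0,0.009,-1]])

```text
time: 19.45
tcp_pos: [0.537, 0.0782, 0.0923]
tcp_rot: [-0.002, -0.067, 0.998, 0.0]
ft_force: [-4.4, -2.5, -2.2]
finger_gap: 0.006
gripper_force: 2.7
```

Request:
move_arm(rows=[[0.7,0,0,0,0,0.004,-1],[1.4,0,0,0,0,0.009,-1]])

```text
time: 19.7
tcp_pos: [0.5385, 0.0783, 0.0923]
tcp_rot: [-0.002, -0.071, 0.997, 0.0]
ft_force: [-5.9, -2.4, -1.5]
finger_gap: 0.007
gripper_force: 3.1
```

Request:
move_arm(rows=[[0.6,0,0,0,0,0.004,-1],[1.2,0,0,0,0,0.008,-1]])

```text
time: 19.95
tcp_pos: [0.5397, 0.0783, 0.0923]
tcp_rot: [-0.002, -0.075, 0.997, 0.0]
ft_force: [-5.9, -1.5, -0.3]
finger_gap: 0.005
gripper_force: 3.2
```

Request:
move_arm(rows=[[0.5,0.1,0,0,0,0.003,-1],[1,0.1,0,0,0,0.007,-1]])

```text
time: 20.2
tcp_pos: [0.5407, 0.0784, 0.0923]
tcp_rot: [-0.002, -0.079, 0.997, 0.0]
ft_force: [-6.2, -1.6, -0.4]
finger_gap: 0.004
gripper_force: 3.3
```

Request:
move_arm(rows=[[0.5,0.1,0,0,0,0.003,-1],[1,0.1,0,0,0,0.007,-1]])

```text
time: 20.45
tcp_pos: [0.5416, 0.0784, 0.0923]
tcp_rot: [-0.002, -0.082, 0.997, 0.0]
ft_force: [-6.7, -1.0, -0.5]
finger_gap: 0.005
gripper_force: 3.4
```

Request:
move_arm(rows=[[0.4,0,0,0,0,0.003,-1],[0.8,0,0,0,0,0.005,-1]])

```text
time: 20.7
tcp_pos: [0.5425, 0.0785, 0.0923]
tcp_rot: [-0.002, -0.085, 0.996, 0.0]
ft_force: [-5.7, -1.9, -1.2]
finger_gap: 0.008
gripper_force: 2.9
```

Request:
move_arm(rows=[[0.3,0,0,0,0,0.002,-1],[0.6,0,0,0,0,0.004,-1]])

```text
time: 20.95
tcp_pos: [0.5431, 0.0785, 0.0923]
tcp_rot: [-0.002, -0.087, 0.996, 0.0]
ft_force: [-5.5, -1.6, -0.9]
finger_gap: 0.009
gripper_force: 3.0
```

Request:
move_arm(rows=[[0.3,0,0,0,0,0.002,-1],[0.6,0,0,0,0,0.004,-1]])

```text
time: 21.2
tcp_pos: [0.5437, 0.0786, 0.0923]
tcp_rot: [-0.002, -0.089, 0.996, 0.0]
ft_force: [-7.6, 0.1, -0.6]
finger_gap: 0.003
gripper_force: 3.1
```

Request:
move_arm(rows=[[0.3,0,0,0,0,0.002,-1],[0.5,0,0,0,0,0.004,-1]])

```text
time: 21.45
tcp_pos: [0.5442, 0.0786, 0.0923]
tcp_rot: [-0.002, -0.091, 0.996, 0.0]
ft_force: [-6.5, -1.7, -0.3]
finger_gap: 0.004
gripper_force: 3.2
```

Request:
move_arm(rows=[[0.3,0,0,0,0,0.002,-1],[0.5,0,0,0,0,0.004,-1]])

```text
time: 21.7
tcp_pos: [0.5446, 0.0786, 0.0923]
tcp_rot: [-0.002, -0.093, 0.996, 0.0]
ft_force: [-7.9, -1.0, 0.6]
finger_gap: 0.005
gripper_force: 3.8
```

Request:
move_arm(rows=[[0.2,0,0,0,0,0.001,-1],[0.4,0,0,0,0,0.002,-1]])

```text
time: 21.95
tcp_pos: [0.5446, 0.0786, 0.0923]
tcp_rot: [-0.002, -0.094, 0.996, 0.0]
ft_force: [-9.4, -1.9, 1.8]
finger_gap: 0.002
gripper_force: 5.1
```

The position stopped at 0.5446 while the force rose, so this is the hard stop. I'm backing off to see whether the latch holds.

Request:
move_arm(rows=[[-1,0,0,0,0,0,-1],[-2,0,0,0,0,0,-1],[-3,0,0,0,0,0,-1],[-5,0,0,0,0,0,-1],[-7,-1,0,0,0,0,-1],[-9,-1,0,0,0,0,-1]])

```text
time: 22.7
tcp_pos: [0.5378, 0.0776, 0.0938]
tcp_rot: [0.001, -0.094, 0.996, 0.0]
ft_force: [-0.2, -0.3, -0.4]
finger_gap: -0.001
gripper_force: 0.0
```

Request:
move_arm(rows=[[-20,-3,0,0,0,0,-1],[-50,-8,0,0,0,0,-1],[-80,-13,0,0,0,0,-1],[-80,-13,50,0,0,0,-1],[-80,-13,100,0,0,0,-1],[-80,40,130,0,0,0,-1],[-80,90,130,0,0,0,-1],[-80,140,130,0,0,0,-1],[-80,140,130,0,0,0,-1]])

```text
time: 23.82
tcp_pos: [0.457, 0.2205, 0.2236]
tcp_rot: [0.0, -0.096, 0.995, 0.001]
ft_force: [-0.6, -0.1, 0.3]
finger_gap: -0.002
gripper_force: 0.0
```

```bash
python3 - <<'E'
from h import *
q=arm.get_image('scene'); t=arm.get_image('top'); 
b=cv2.resize(q['img'][160:320,240:440],(400,320),interpolation=cv2.INTER_CUBIC)
a=cv2.resize(t['img'][95:295,160:410],(400,320),interpolation=cv2.INTER_CUBIC)
cv2.imwrite('pics/w6.png',np.hstack([cv2.convertScaleAbs(a,alpha=1.6),b]))
print(arm.observe()['ft_force'],arm.observe()['tcp_pos'])
E
```

```text
[0.01634612 0.24197396 0.29361433] [0.45732365 0.21766325 0.2233987 ]
```

View pics/w6.png

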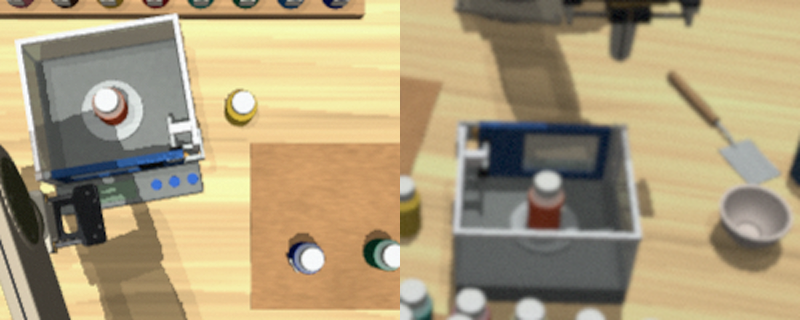

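The door stayed flush shut when the arm backed off: zero force 7 mm back, inside the bumper's range. The jar stands mid-pan and nothing else has moved.

```bash
python3 -c "
from rig import arm
print(arm.close_job())"
```

```text
the job is handed in; nothing more can be done
None
```

The orange jar stands upright in the middle of the balance pan, the door is shut and stays shut with the arm well clear, and I've handed the job in at about 24 s; forces peaked near 15 N while pushing the door (limit 20 N).

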